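# Lock the sliding jaw of a work holder with its spring plunger

## Task

A heat sink lies in the bench work holder, under the lip of the fixed jaw. Pull up the spring plunger of the sliding jaw, bring the jaw along past the first hole, and let the plunger drop fully home in the second hole, the one nearer the heat sink, so that the jaw is locked with its lip over the heat sink. Find the hole gently: do not lean hard on the pin, do not squeeze the heat sink, and leave the things beside the holder where they are.

Things in the scene. Friction and masses are not known exactly. Their poses are not given: they have to be found in the camera images.
- holder: Fixed bench work holder, grey base plate 90 x 278 x 8 mm. Origin on the bench under its middle, z up, +y along the rail from sliding to fixed jaw (about robot-left, turned up to 0.4 rad). Rail, holes, plunger and bed lie on the line x = 0. Bed for the work: top z = 30 mm, y = 68 to 142 mm.
- fixed_jaw (a point): Point on the face of the fixed jaw (dark steel, 60 mm wide), at holder y = 127 mm, z = 42 mm; axes as the holder's. Its lip, underside z = 53 mm, top z = 60 mm, reaches 14 mm over the bed towards the sliding jaw.
- rail: Rail, 44 mm wide, origin and axes as the holder's. It carries a flat steel index strip, 40 x 172 mm, top at z = 30 mm, with a parking slot 10 mm wide and 58 mm long, a first 10 mm hole 55 mm on (+y) from the slot's middle, and a second 10 mm hole 54 mm on from the first. The strip was clamped by hand; where along y is not measured.
- second_hole_about (a point): Fixed mark on the strip's top at holder y = 32 mm, the middle of where the second hole may be: its true centre lies 0 to 8 mm either side of this mark along y (y = 24 to 40 mm). Slot and first hole are shifted alike: slot's middle at y = -85 to -69 mm, first hole at y = -30 to -14 mm.
- jaw_slide (a joint): Slide of the sliding jaw along the rail, m, range 0 to 0.155. The plunger's axis is at holder y = -0.100 + this value. It starts parked in the slot (0.008 to 0.038); in the second hole it reads 0.124 to 0.140, with 1 mm of play either way. Dragging it takes about 1.5 N, and about 3 N with the pin rubbing on the strip.
- jaw: Dark steel front of the sliding jaw, 60 mm wide. Origin on the bench under the plunger's axis, axes as the holder's. Its face is 30 mm ahead (+y) of the axis; its lip (underside z = 53, top z = 60 mm) reaches 64 mm ahead. The grey saddle behind it is 62 mm wide (x), from 28 mm behind to 22 mm ahead of the axis, top at z = 53 mm.
- plunger_lift (a joint): Height of the spring plunger, m: 0 = fully home (pin tip 8 mm deep in the strip), at most 0.014. Riding on top of the strip it reads 0.008; above that the pin is clear and the jaw slides freely. The spring pushes it down with 4 N at 0, 6 N at 0.008, 7.5 N at 0.014, and drops the pin at once when it is free over a hole.
- knob (a point): Middle of the top of the plunger's black upright knob, z = 104 mm when home. The knob is 24 mm in diameter and 32 mm tall, with a rim 28 mm in diameter round its top 6 mm. Below it, up to z = 66 mm, is a steel collar 21 to 26 mm in diameter; nothing else near it is higher than 60 mm.
- plunger: The plunger's steel pin, 8 mm in diameter with a 0.5 mm chamfer, fixed to the knob. Origin on its axis, 22 mm below the pin tip (on the bench when home).
- heat_sink: The work: loose bare finned heat sink, 52 x 52 x 20 mm, 40 g, origin under its middle, lying on the bed close to the fixed jaw, partly under its lip. With the pin in the second hole the sliding jaw stops 2 to 20 mm short of it, with its lip above its edge.
- solder_spool: Bystander: spool of solder, 53 mm across, 32 mm tall, standing on the bench beside the holder, on the side away from the robot.
- eraser: Bystander: pale eraser, 43 x 24 x 12 mm, on the bench beside the holder.
- usb_stick: Bystander: grey USB stick, 55 x 46 x 8 mm as it lies, on the bench beside the holder.

How it is judged:
By the outcome, as a careful person would: the job done as asked, in the order asked, and still so for the second after the job is handed in, with the robot touching nothing.
It also fails if it takes over 45 s, if anything falls off the work surface, if the arm or the gripper's body presses on something with over 40 N, if the wrist force passes 120 N, or if a joint passes its speed limit or range.

## Robot

A 7-joint arm with a two-finger parallel gripper is mounted at the origin on a cart in front of the work surface, level with it; the furniture and walls round the work are solid. World frame = base frame: x ahead of the robot, y to its left, z up, the work surface at z = 0. Lengths are in m, angles in rad, forces in N, time in s.
With the tool pointing down it reaches from about 0.425 to 0.925 m from the base axis. Payload 6.8 kg.
Tool frame: the origin (TCP) lies on the front face of the gripper's body, between the roots of the fingers; the fingertips stand 73 mm ahead of it and the grasp point (between the pads) lies 54 mm ahead of it (env.nose_length is the distance from the TCP to the fingertips, in m); z points along the fingers, y is the line along which they close (so a half turn about z gives the same grasp; the last joint's range is limited). The gripper opens to 85 mm and grips with 20 to 120 N. Pads are 22 mm wide; open, the fingers measure 114 mm over their backs; the gripper's body (76 mm by 85 mm) begins 54 mm behind the grasp point. The pads swing forward as they close: fully open they stand 13 mm farther back than shut.
Start: joints at [-1.264, 0.477, 0.022, 1.555, -0.011, 1.109, -0.083], TCP at [0.272, 0.618, 0.304] pointing down, gripper open.
Joint ranges: [-2.96, 2.96], [-0.34, 2.1], [-1.41, 1.46], [0.24, 2.44], [-1.37, 4.51], [0.17, 1.92], [-2.96, 2.96]. Speed limits (rad/s): [2.39, 2.39, 3.14, 3.14, 3.14, 3.14, 3.14].

## Interface

Orientations are given as a unit quaternion [w, x, y, z].
In Python, from cell import env, kin, camera, calibration, job gives the robot as it stands. The module is installed in compiled form; this text tells all that it offers. Calls block until the motion is done:
- env.reach(position, orientation): joint-space move of the TCP to a pose.
- env.movel(position, velocity=0.15, rot=None, stop_force=None): straight line of the TCP; rot=None keeps the orientation; velocity is the mean speed in m/s. With stop_force (N) it stops when the force on the tool has changed by that much, and returns True; else False.
- env.goto_joints(angles): joint-space move.
- env.grip(opening, f_grip=None): finger opening in m; f_grip is the grip in N (None keeps the last); returns when the fingers have stopped.
- env.dwell(seconds).
- kin.inverse_kinematics(position, orientation): joint angles nearest the present ones, or None.
- env.get_state(): the state.
- camera(name): name is "scene" or "top" or "wrist"; returns (picture, depth): 480x640x3 uint8, blue, green, red; 480x640 float32, m along the optical axis (not along the pixel's ray), 0 where there is no reading.
- calibration(name): a dict with "fx", "fy", "cx", "cy" (pixels), "k1" (the pictures are not rectified: a ray, as slopes to the right and down, at radius r is drawn at 1 + k1 r^2 times it, then the intrinsics apply), "rvec" (rotation vector, rad) and "tvec" (3), from world to camera coordinates, as OpenCV has them. Camera axes: x right, y down, z forward; pixel columns grow to the right and rows downward; lengths in m; the calibration is good to about 2 mm. A picture is of the moment at which its call begins: read the wrist's pose just before it. calibration takes no time and is no camera call; for the wrist camera it gives the pose at the moment of the call.
A pose or a line that the arm cannot do raises env.PlanningError and nothing moves.
- job.job_done(): hands the job in; it is judged then, once.
The state is a dict: "time": time; "qpos": joint angles; "joint_velocities": joint speeds; "joint_torque": joint torques, N m; "tcp_pos": TCP position; "orientation": TCP orientation; "force": force on the tool from outside, world axes, zero at the start; "torque": the same for the moment, N m; "opening": finger opening in m; "gripper_force": force on a finger pad.
Only numpy, scipy, OpenCV 4.12 (cv2) and the standard library are available. Lean on these libraries where they do the work, as an engineer would, in place of code of your own. Each camera call takes 0.05 s, during which the arm holds its last target. There are 200 camera calls.

## Working session

There is one attempt and no reset: what is moved stays moved. The work goes in short steps, each a Python script; the robot and the scene stay as the last script left them, time stands still between calls to the robot, and variables do not carry over. Pictures are saved under pics/ and viewed, at most 10 in all, crops included, and the job is handed in when it is done.

```bash
mkdir -p pics; ls; python3 - <<'E'
from cell import env,kin,camera,calibration,job
import cv2,numpy as np
for n in ("top","scene"):
    p,d=camera(n); cv2.imwrite(f"pics/{n}0.png",p); np.save(f"{n}0.npy",d)
    c=calibration(n); print(n,c, d.min(),d.max())
s=env.get_state(); print(s["time"],s["tcp_pos"],s["orientation"],s["force"])
E
```

```text
pics
top {'fx': 493.2080171522091, 'fy': 493.2080171522091, 'cx': 316.40702657377483, 'cy': 237.62404817006868, 'k1': -0.08612501899137792, 'rvec': array([ 2.17212127, -2.17966091,  0.13716672]), 'tvec': array([0.13042446, 0.56965209, 0.88508656])} 0.0 1.6896588
scene {'fx': 595.7764998995495, 'fy': 595.7764998995495, 'cx': 320.5078687928788, 'cy': 226.64650475423696, 'k1': 0.022316723753248162, 'rvec': array([ 2.00803561, -1.20500807,  0.53924443]), 'tvec': array([-0.15459386,  0.44952708,  0.46103492])} 0.0 1.5942208
0.1 [0.2718682  0.61739108 0.30301619] [-1.18648002e-04  2.05909369e-01  9.78570726e-01 -8.07059183e-04] [ 0.13211648  0.46085019 -1.02034874]
```

View pics/top0.png

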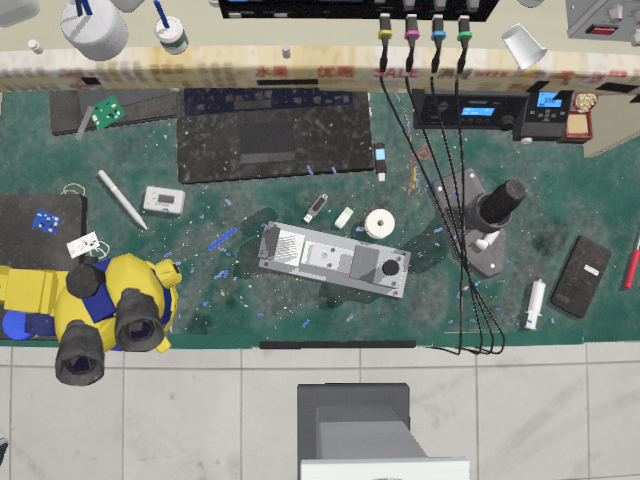

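View pics/scene0.png

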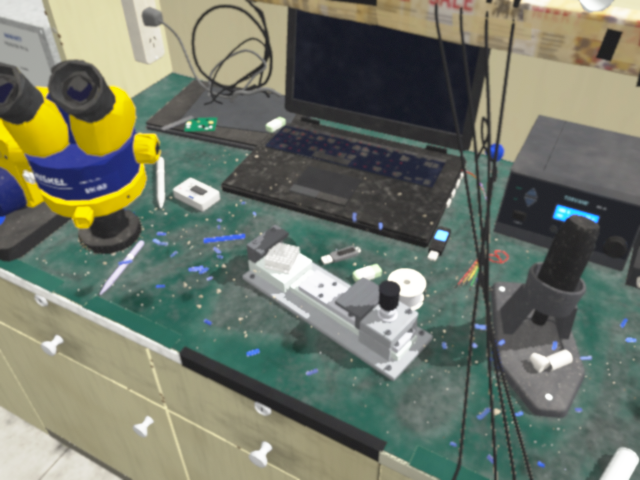

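The top view shows the holder running from (262,245) at the left to (408,275) at the right, with the knob at about (391,268) and the heat sink at about (290,245). Cables hang at columns 385-500, to the right of the knob. I'll enlarge the holder and compute positions.

```bash
cat > h.py <<'E'
from cell import env,kin,camera,calibration,job
import cv2,numpy as np
def cam(c):
    R=cv2.Rodrigues(c["rvec"])[0]; return R,-R.T@c["tvec"]
def rays(c,uv):
    uv=np.atleast_2d(np.asarray(uv,float))
    K=np.array([[c["fx"],0,c["cx"]],[0,c["fy"],c["cy"]],[0,0,1]])
    n=cv2.undistortPoints(uv[:,None],K,np.array([c["k1"],0,0,0,0.]))[:,0]
    return np.c_[n,np.ones(len(n))]
def onplane(c,uv,z):
    R,o=cam(c); d=rays(c,uv)@R
    return o+d*((z-o[2])/d[:,2])[:,None]
def atdepth(c,uv,dep):
    R,o=cam(c); return o+(rays(c,uv)*np.asarray(dep).reshape(-1,1))@R
def proj(c,P):
    K=np.array([[c["fx"],0,c["cx"]],[0,c["fy"],c["cy"]],[0,0,1]])
    return cv2.projectPoints(np.atleast_2d(P).astype(float),c["rvec"],c["tvec"],K,np.array([c["k1"],0,0,0,0.]))[0][:,0]
E
python3 - <<'E'
from h import *
np.set_printoptions(precision=4,suppress=True)
c=calibration("top");d=np.load("top0.npy");print("cam",cam(c)[1])
vv,uu=np.mgrid[0:480,0:640]
P=atdepth(c,np.c_[uu.ravel(),vv.ravel()],d.ravel()).reshape(480,640,3)
np.save("P.npy",P)
for n,u,v in [("bench",220,200),("knob",391,268),("hs",290,245),("cable",392,100),("cable",420,180),("cable",465,268),("cable",460,200),("cable",462,330),("iron",510,190),("scope",80,275),("ocular",140,315),("spool",379,215)]:
    print(n,P[v,u],d[v,u])
# holder height mask
m=(P[...,2]>.005)&(P[...,2]<.13)&(uu>240)&(uu<425)&(vv>205)&(vv<310)&(d>0)
img=cv2.imread("pics/top0.png"); k=(P[...,2]>.085)&m
ys,xs=np.nonzero(k);print("knob med",P[k].mean(0),len(ys),xs.mean(),ys.mean(),P[k].max(0),P[k].min(0))
cv2.imwrite("pics/crop1.png",cv2.resize(img[205:310,250:420],None,fx=4.6,fy=4.6,interpolation=cv2.INTER_CUBIC))
# anything tall within 0.2 m of knob
t=(P[...,2]>.12)&(d>0)
q=P[t]; r=np.hypot(q[:,0]-P[k].mean(0)[0],q[:,1]-P[k].mean(0)[1]); o=np.argsort(r)[:5];print(q[o],r[o])
E
```

```text
cam [0.4731 0.1465 0.9379]
bench [ 0.6468  0.3137 -0.0011] 0.9486699
knob [0.5099 0.0034 0.104 ] 0.8357924
hs [0.5561 0.1772 0.0335] 0.90730363
cable [ 0.8489 -0.0242  0.0004] 0.9752382
cable [ 0.6866 -0.0758 -0.0027] 0.96216017
cable [ 0.5073 -0.111   0.1455] 0.79652035
cable [ 0.6442 -0.1493  0.0123] 0.944153
cable [ 0.3954 -0.1491 -0.0006] 0.9305955
iron [ 0.6261 -0.1707  0.1976] 0.7585066
scope [0.4925 0.4371 0.3122] 0.61832255
ocular [0.4441 0.3441 0.3516] 0.5758585
spool [0.6119 0.0116 0.0321] 0.9178932
knob med [0.5113 0.0034 0.1037] 206 390.9805825242718 267.19417475728153 [0.5236 0.0164 0.1083] [ 0.498  -0.011   0.0851]
[[ 0.5601 -0.0692  0.1986]
 [ 0.5585 -0.0705  0.1992]
 [ 0.5697 -0.0623  0.2077]
 [ 0.5682 -0.0639  0.2074]
 [ 0.5655 -0.0661  0.2046]] [0.0875 0.0878 0.0879 0.0882 0.0882]
```

View pics/crop1.png

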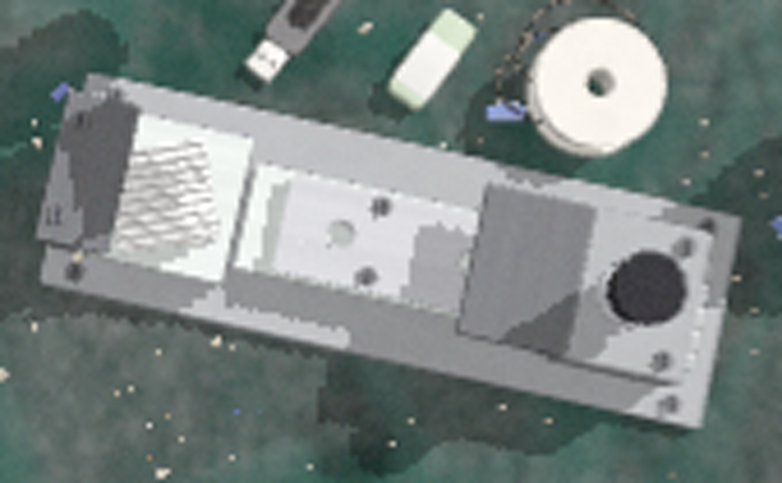

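The crop shows the second hole at about (342,232), the knob at (646,288), the heat sink near (180,200) and the base plate corners at (90,75), (740,215), (700,428) and (42,280). Next I'll work out the holder pose, cross-check the heights, and map the cables.

```bash
python3 - <<'E'
from h import *
np.set_printoptions(precision=4,suppress=True)
c=calibration("top");P=np.load("P.npy");img=cv2.imread("pics/top0.png")
cr=lambda a:np.array(a)/4.6+[250,205]-0.4
C=onplane(c,cr([(90,75),(740,215),(700,428),(42,280)]),.008)
print(C[:,:2]); 
print("len",np.linalg.norm(C[0]-C[1]),np.linalg.norm(C[3]-C[2]),"wid",np.linalg.norm(C[0]-C[3]),np.linalg.norm(C[1]-C[2]))
O=C.mean(0); y=(C[0]-C[1])+(C[3]-C[2]); y=y[:2]/np.linalg.norm(y[:2]); x=np.array([y[1],-y[0]])
print("O",O,"yaw",np.arctan2(-y[0],y[1]))
def H(p): p=np.asarray(p)[:2]-O[:2]; return np.array([p@x,p@y])
hole=onplane(c,cr([(342,232)]),.030)[0]; print("hole",hole,H(hole))
k=cv2.inRange(img,(0,0,0),(70,70,70)); k[:, :375]=0;k[:,405:]=0;k[:255]=0;k[281:]=0
n,l,st,ce=cv2.connectedComponentsWithStats(k);i=1+st[1:,4].argmax();print(st[i],ce[i])
cn=max(cv2.findContours((l==i).astype(np.uint8),0,1)[0],key=cv2.contourArea);e=cv2.minEnclosingCircle(cn);print("circ",e)
for uv in(ce[i],e[0]): kn=onplane(c,[uv],.104)[0]; print("knob",kn,H(kn))
print("jaw lip front",[H(onplane(c,cr([q]),.060)[0]) for q in((487,182),(458,332))])
print("hs edge",[H(onplane(c,cr([q]),.050)[0]) for q in((253,137),(222,280))], "fixed lip",[H(onplane(c,cr([q]),.060)[0]) for q in((138,112),(105,250))])
# cables
dk=(img.max(2)<60)&(P[...,2]>.06)
for v in range(100,345,30):
    for u in np.nonzero(dk[v,380:500])[0]+380:
        if u%1==0 and not(450<u<530 and 165<v<275 and False): print(v,u,P[v,u])
E
```

```text
[[ 0.6045  0.2177]
 [ 0.5457 -0.051 ]
 [ 0.4581 -0.0325]
 [ 0.5199  0.2369]]
len 0.2750926751946475 0.2763661481341372 wid 0.08682202506656667 0.08945053000490046
O [0.5321 0.0928 0.008 ] yaw -0.2205037987664731
hole [0.5377 0.1147 0.03  ] [0.0007 0.0226]
[382 261  17  14 186] [389.9516 267.7366]
circ ((389.9042663574219, 267.7659606933594), 8.099215507507324)
knob [0.5104 0.0052 0.104 ] [-0.002  -0.0902]
knob [0.5103 0.0053 0.104 ] [-0.0021 -0.0901]
jaw lip front [array([ 0.0296, -0.0279]), array([-0.0298, -0.029 ])]
hs edge [array([0.0282, 0.0652]), array([-0.0294,  0.0648])] fixed lip [array([0.027 , 0.1107]), array([-0.0283,  0.1113])]
100 389 [0.7111 0.0422 0.3442]
100 411 [0.7097 0.0151 0.3483]
100 412 [0.7102 0.0136 0.3473]
100 413 [0.7101 0.0123 0.3475]
100 419 [ 0.8232 -0.0629  0.0663]
100 420 [ 0.8197 -0.0627  0.0749]
100 421 [ 0.8168 -0.0627  0.0822]
100 422 [ 0.8149 -0.0634  0.087 ]
100 423 [ 0.8133 -0.0643  0.091 ]
100 424 [ 0.8123 -0.0655  0.0936]
100 425 [ 0.8117 -0.0669  0.0952]
100 426 [ 0.8131 -0.0696  0.0917]
100 427 [ 0.8112 -0.0702  0.0965]
100 428 [ 0.8118 -0.07
[... 3861 characters left out ...]
893 -0.1695  0.1243]
220 494 [ 0.5891 -0.1707  0.1258]
220 495 [ 0.5888 -0.1717  0.1278]
220 496 [ 0.5887 -0.1732  0.1283]
220 497 [ 0.5883 -0.1738  0.1312]
220 498 [ 0.5887 -0.1767  0.1283]
220 499 [ 0.589  -0.1791  0.1266]
250 456 [ 0.5346 -0.0886  0.173 ]
250 457 [ 0.5347 -0.0906  0.1715]
250 461 [ 0.5329 -0.0901  0.1934]
250 462 [ 0.5329 -0.0917  0.1934]
250 464 [ 0.5331 -0.0958  0.1905]
250 465 [ 0.5331 -0.0974  0.1904]
280 461 [ 0.4879 -0.1036  0.146 ]
280 469 [ 0.4879 -0.1189  0.14  ]
280 470 [ 0.488  -0.1225  0.1343]
310 475 [ 0.4364 -0.1486  0.078 ]
310 481 [ 0.4361 -0.1604  0.0754]
310 482 [ 0.436  -0.1626  0.0741]
310 487 [ 0.4356 -0.1738  0.0683]
310 488 [ 0.4357 -0.1748  0.0708]
```

```bash
python3 - <<'E'
from h import *
np.set_printoptions(precision=4,suppress=True)
P=np.load("P.npy")
m=np.isfinite(P[...,2])&(P[...,2]>.2)&(P[...,1]>.2)&(P[...,0]<.62)&(P[...,2]<.9)
q=P[m];print(q.min(0),q.max(0),q[q[:,2].argmax()])
for r in np.arange(.3,.75,.05):
    w=q[abs(np.hypot(q[:,0],q[:,1])-r)<.025]; print(r.round(2),len(w),w[:,2].max() if len(w) else 0)
cw=calibration("wrist");R,o=cam(cw);s=env.get_state()
from scipy.spatial.transform import Rotation as Ro
Q=s["orientation"];T=Ro.from_quat(np.r_[Q[1:],Q[0]]).as_matrix()
print("cam in tcp",T.T@(o-s["tcp_pos"]),"\n",T.T@R.T, cw["fx"])
q2=[0,np.sin(.11025),np.cos(.11025),0]
for p in([.272,.618,.5],[.25,.5,.5],[.45,.15,.5],[.47,.03,.5],[.505,.005,.25],[.505,.005,.142],[.54,.115,.15]): print(p,kin.inverse_kinematics(p,q2),kin.inverse_kinematics(p,[0,.206,.979,0]))
E
```

```text
[0.2421 0.3216 0.2   ] [0.5258 0.5734 0.3574] [0.4349 0.3634 0.3574]
0.3 0 0
0.35 0 0
0.4 0 0
0.45 0 0
0.5 15 0.32288698366625335
0.55 3274 0.35735733869719943
0.6 5122 0.3565882114532877
0.65 3022 0.3141957919096747
0.7 87 0.2671290736084918
cam in tcp [ 0.0792  0.0003 -0.0714] 
 [[-0.0006 -0.9519 -0.3063]
 [ 1.     -0.0008  0.0004]
 [-0.0006 -0.3063  0.9519]] 381.63263968201557
[0.272, 0.618, 0.5] [-1.2471  0.3804 -0.0021  1.266   0.0008  1.4952  0.1012] [-1.2764  0.3797  0.0416  1.2684 -0.0155  1.4938 -0.0806]
[0.25, 0.5, 0.5] [-1.2151  0.163  -0.0043  1.5506  0.0007  1.428   0.1309] [-1.2492  0.1615  0.0358  1.5529 -0.0058  1.4273 -0.057 ]
[0.45, 0.15, 0.5] [-0.7508 -0.0103  0.2973  1.7387  0.0031  1.4128  0.8963] [-0.779  -0.0121  0.3253  1.7401  0.0039  1.4129  0.7016]
[0.47, 0.03, 0.5] [-0.7062 -0.0318  0.5028  1.7553  0.0155  1.4142  1.1443] [-0.7241 -0.0332  0.5201  1.7561  0.0167  1.4143  0.9492]
[0.505, 0.005, 0.25] [-0.4804  0.2735  0.412   2.0334 -0.143   0.8616  1.3618] [-0.5006  0.2756  0.4367  2.0347 -0.1522  0.8619  1.1771]
[0.505, 0.005, 0.142] [-0.347   0.4396  0.2632  2.1034 -0.1916  0.6206  1.3989] [-0.3699  0.4424  0.2919  2.1049 -0.2132  0.6215  1.2254]
[0.54, 0.115, 0.15] [-0.4868  0.4824  0.2085  1.9879 -0.1522  0.6859  1.1669] [-0.5116  0.485   0.2404  1.9896 -0.176   0.6865  0.9946]
```

```bash
python3 - <<'E'
from h import *
np.set_printoptions(precision=4,suppress=True)
q2=[0,np.sin(.11025),np.cos(.11025),0]
env.movel([.272,.618,.5],.3); env.reach([.23,.46,.5],[0,.206,.979,0])
j=np.array(env.get_state()["qpos"]); print(j)
j[6]+=-.02-j[0]-.19+.415-.2205; j[0]=-.02; j[2]=0; env.goto_joints(j)
s=env.get_state();print(s["tcp_pos"],s["time"])
env.reach([.505,.006,.28],q2)
s=env.get_state();print(s["tcp_pos"],s["orientation"],s["qpos"],s["time"],s["force"])
c=calibration("wrist");p,d=camera("wrist");cv2.imwrite("pics/w1.png",p);np.save("w1.npy",d)
import pickle;pickle.dump(c,open("w1.pkl","wb"))
E
```

```text
[-1.2564  0.0795  0.0301  1.6483 -0.0025  1.4154 -0.0699]
[ 0.5107 -0.0501  0.4988] 3.6833
[0.5061 0.0061 0.2813] [0.0011 0.1101 0.9939 0.0002] [-0.0775  0.2271 -0.067   1.9754  0.019   0.9374  1.1962] 4.5917 [-0.3049  0.5904  0.5998]
```

View pics/w1.png

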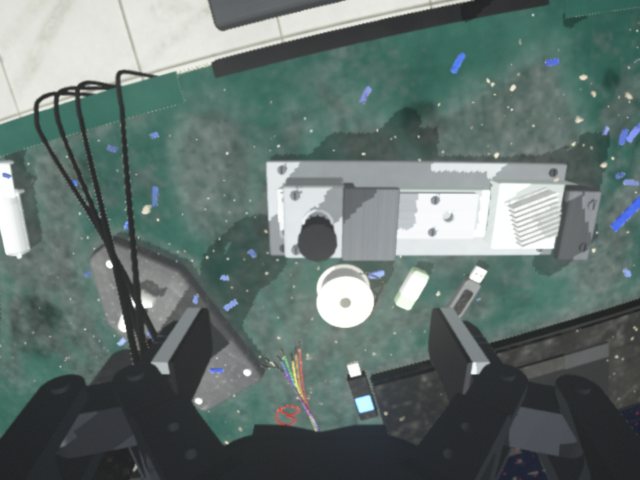

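The wrist view shows the knob top at about (318,240), between the open fingers, the second hole at (448,216), the spool at (345,297), and the cables on the left, clear of the gripper. I'll measure knob, hole and base edges from this view.

```bash
python3 - <<'E'
from h import *
import pickle
np.set_printoptions(precision=4,suppress=True)
c=pickle.load(open("w1.pkl","rb"));d=np.load("w1.npy");img=cv2.imread("pics/w1.png")
vv,uu=np.mgrid[0:480,0:640]
P=atdepth(c,np.c_[uu.ravel(),vv.ravel()],d.ravel()).reshape(480,640,3)
roi=(uu>285)&(uu<355)&(vv>195)&(vv<270)
k=roi&(P[...,2]>.099)&(P[...,2]<.115)
print("zmed",np.median(P[k][:,2]),k.sum())
cn=max(cv2.findContours(k.astype(np.uint8),0,1)[0],key=cv2.contourArea)
w=onplane(c,cn[:,0].astype(float),.104)[:,:2].astype(np.float32);e=cv2.minEnclosingCircle(w);print("knob",e)
b=(P[...,2]>.0045)&(P[...,2]<.012)&(vv>140)&(vv<275)&(uu>250)&(uu<620)
# hole: bluish darker blob in the strip near (448,216)
g=cv2.cvtColor(img,cv2.COLOR_BGR2GRAY);r=g[206:227,438:459];print("strip",np.median(r),r.min())
m=(g<np.median(r)-12).astype(np.uint8);m[:206]=0;m[227:]=0;m[:,:438]=0;m[:,459:]=0
n,l,st,ce=cv2.connectedComponentsWithStats(m);i=1+st[1:,4].argmax();print(st[i],ce[i],onplane(c,[ce[i]],.03))
print("strip z",P[216,470],"base z",P[170,400],"bench",P[100,300])
C=onplane(c,[(268,162),(564,163)],.008);print("base near corners",C, np.linalg.norm(C[0]-C[1]),np.arctan2(C[1,0]-C[0,0],C[1,1]-C[0,1]))
L=onplane(c,[(397,188),(397,261),(344,184),(344,262)],.06);print("lip",L)
E
```

```text
zmed 0.10547328854832541 1237
knob ((0.510200023651123, 0.0035233243834227324), 0.014412164688110352)
strip 251.0 147
[443 212  12  11 102] [448.1765 217.1569] [[0.5369 0.1159 0.03  ]]
strip z [0.5396 0.1348 0.0314] base z [0.4906 0.0843 0.0091] bench [0.4124 0.0102 0.0013]
base near corners [[ 0.4579 -0.0299  0.008 ]
 [ 0.5163  0.2368  0.008 ]] 0.2730180472755018 0.2156053386712986
lip [[0.4947 0.0708 0.06  ]
 [0.5548 0.0611 0.06  ]
 [0.4827 0.0312 0.06  ]
 [0.546  0.0182 0.06  ]]
```

```bash
python3 - <<'E'
from h import *
np.set_printoptions(precision=4,suppress=True)
def st(n):
    s=env.get_state();print(n,round(s["time"],2),s["tcp_pos"],s["force"],round(s["opening"],4),s["gripper_force"])
q2=[0,np.sin(.11025),np.cos(.11025),0]
env.movel([.5102,.0040,.20],.15,q2);st("above")
print(env.movel([.5102,.0040,.142],.06,stop_force=8));st("down")
env.grip(.0,40);st("grip")
p=np.array(env.get_state()["tcp_pos"])
env.movel(p+[0,0,.0105],.03);st("lift")
p,d=camera("wrist");cv2.imwrite("pics/w2.png",p[100:,:]);
E
```

```text
above 5.33 [0.5109 0.004  0.2009] [ 0.4725 -0.1083  0.4561] 0.0855 0.0
False
down 6.44 [0.5105 0.004  0.1423] [ 0.5064 -0.265   0.6151] 0.0854 0.0
grip 7.03 [0.5103 0.004  0.1423] [-1.3844 -1.132   4.4537] 0.0251 38.941962644748855
lift 7.54 [0.5102 0.0039 0.1527] [ 1.7758 -0.2063 -7.7338] 0.0248 39.584111846925225
```

View pics/w2.png

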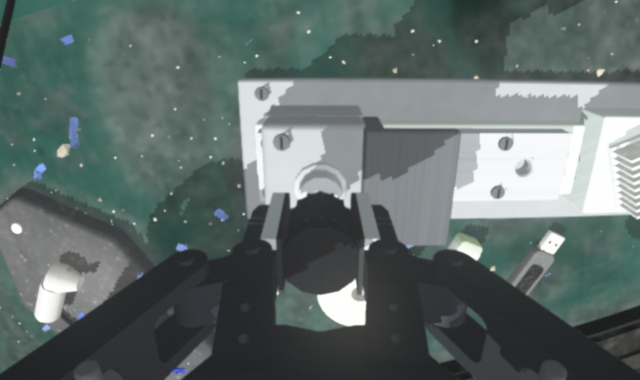

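The view shows the knob held between the pads, the collar exposed beneath it, and the second hole visible at (523,167) in the crop. The downward force of about 7.7 N matches a lifted plunger. Next I'll drag the jaw.

```bash
python3 - <<'E'
from h import *
np.set_printoptions(precision=4,suppress=True)
def st(n):
    s=env.get_state();print(n,round(s["time"],2),s["tcp_pos"],s["force"],round(s["opening"],4))
    return s
y=np.array([np.sin(.222),np.cos(.222),0]);x=np.array([y[1],-y[0],0])
p0=np.array([.5102,.0039,.1527]); off=0
for L in (.03,.06,.085,.106):
    hit=env.movel(p0+y*L+x*off,.06,stop_force=12);s=st((L,hit));fx=np.dot(s["force"],x);fy=np.dot(s["force"],y);print("fx,fy",fx,fy)
    if hit or abs(fx)>15: break
E
```

```text
(0.03, False) 8.24 [0.517  0.0341 0.1528] [ 2.4012  1.4099 -7.096 ] 0.0253
fx,fy 2.0318141181239913 1.9040362835634275
(0.06, False) 8.89 [0.5235 0.0633 0.1528] [ 2.1842  0.6993 -7.4148] 0.0251
fx,fy 1.9766597231990353 1.1630565092724834
(0.085, False) 9.46 [0.5291 0.0879 0.1528] [ 2.4295  1.6159 -7.4668] 0.0251
fx,fy 2.0140474545691878 2.1111867343740873
(0.106, False) 9.96 [0.5337 0.1084 0.1528] [ 1.2888  1.4489 -7.7025] 0.0248
fx,fy 0.9381013612893917 1.697121243456592
```

```bash
python3 - <<'E'
from h import *
np.set_printoptions(precision=4,suppress=True)
def st(n):
    s=env.get_state();print(n,round(s["time"],2),s["tcp_pos"],s["force"],round(s["opening"],4))
    return s
y=np.array([np.sin(.222),np.cos(.222),0])
p=np.array(env.get_state()["tcp_pos"])
env.movel(p-[0,0,.0018],.02,stop_force=5);st("lowered")
env.grip(.036,20);st("open")
p=np.array(env.get_state()["tcp_pos"])+[0,0,.009]
env.movel(p,.06);st("raised")
a,d=camera("wrist");cv2.imwrite("pics/w3.png",a[150:,150:550])
for i in range(8):
    p=p+y*.002; hit=env.movel(p,.012,stop_force=6);s=st((i,hit));print("   fy",np.dot(s["force"],y))
    if hit or np.dot(s["force"],y)<-5 or np.dot(s["force"],y)>7: break
a,d=camera("wrist");cv2.imwrite("pics/w4.png",a[100:,:])
E
```

```text
lowered 10.21 [0.5337 0.1084 0.1509] [ 0.9117  0.9588 -6.7383] 0.025
open 10.47 [0.5341 0.1085 0.1516] [0.4088 1.3396 0.5851] 0.0358
raised 10.78 [0.5346 0.1086 0.1614] [ 0.2406 -0.7563 -0.3286] 0.0359
(0, False) 11.15 [0.5345 0.1106 0.1604] [ 0.3247 -0.5029 -1.5321] 0.0363
   fy -0.41903807895827594
(1, False) 11.47 [0.535  0.1124 0.1606] [-0.2073  0.9993  0.3325] 0.0361
   fy 0.9291201474338415
(2, False) 11.78 [0.5352 0.1133 0.1604] [-0.6661 -6.0309  0.324 ] 0.0363
   fy -6.029553986457929
```

View pics/w4.png

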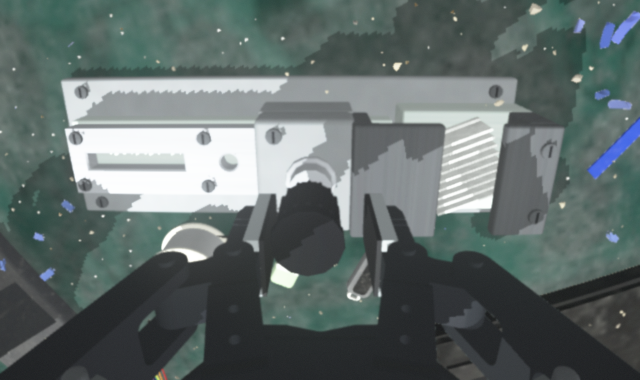

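The view shows the slot at (90-185,161), the first hole at (229,162), and the jaw with its lip near the heat sink. I'll check whether the pin dropped, and compute the second hole's position from the first hole.

```bash
python3 - <<'E'
from h import *
np.set_printoptions(precision=4,suppress=True)
s=env.get_state();c=calibration("wrist");a,d=camera("wrist")
print(s["time"],s["tcp_pos"],s["force"])
vv,uu=np.mgrid[0:480,0:640]
P=atdepth(c,np.c_[uu.ravel(),vv.ravel()],d.ravel()).reshape(480,640,3)
y=np.array([np.sin(.222),np.cos(.222)])
k=(uu>280)&(uu<342)&(vv>290)&(vv<378)&(P[...,2]>.085)
h,e=np.histogram(P[k][:,2],bins=np.arange(.084,.122,.002));print(h,e[:1])
q=P[k];zt=np.percentile(q[:,2],95);t=k&(P[...,2]>zt-.004)
cn=max(cv2.findContours(t.astype(np.uint8),0,1)[0],key=cv2.contourArea)
w=onplane(c,cn[:,0].astype(float),zt)[:,:2].astype(np.float32);ce=cv2.minEnclosingCircle(w);print("knob",zt,ce)
H=onplane(c,[(229,262)],.03)[0];print("hole1",H,"hole2",H[:2]+.054*y, "knob-hole1 along y",(np.array(ce[0])-H[:2])@y)
S=onplane(c,[(90,261),(185,261)],.03);print("slotmid-hole1",(H-S.mean(0))[:2]@y,np.linalg.norm(S[0]-S[1]))
print("collar/saddle z",P[250,300],P[245,335])
E
```

```text
11.8333 [0.5352 0.1133 0.1605] [-1.2885 -5.0176  1.3097]
[   9   32   43   59   99  120  129  138  124  158  131    6   35  190
 3149  280    0    0] [0.084]
knob 0.11408505958286427 ((0.5322806239128113, 0.1094154492020607), 0.014616262167692184)
hole1 [0.524  0.0631 0.03  ] hole2 [0.5359 0.1158] knob-hole1 along y 0.046962747410603904
slotmid-hole1 0.054238464625386035 0.057496872281716224
collar/saddle z [0.5178 0.1076 0.054 ] [0.5189 0.125  0.0544]
```

```bash
python3 - <<'E'
from h import *
np.set_printoptions(precision=4,suppress=True)
y=np.array([np.sin(.222),np.cos(.222),0]); vv,uu=np.mgrid[0:480,0:640]
def knobz():
    c=calibration("wrist");a,d=camera("wrist")
    P=atdepth(c,np.c_[uu.ravel(),vv.ravel()],d.ravel()).reshape(480,640,3)
    k=(uu>270)&(uu<352)&(vv>270)&(vv<378)&(P[...,2]>.092)&(P[...,2]<.12); z=P[k][:,2]
    h,e=np.histogram(z,bins=np.arange(.092,.121,.001)); zt=e[h.argmax()]+.0005
    t=P[k&(abs(P[...,2]-zt)<.002)]; return zt,t[:,:2].mean(0)@y[:2]
p=np.array(env.get_state()["tcp_pos"]); p0=p.copy()
z,ky=knobz();print(z,ky)
for i in range(9):
    p=p+y*.0015
    hit=env.movel(p,.015,stop_force=5);s=env.get_state();z,ky=knobz()
    f=np.dot(s["force"],y);print(i,hit,round(s["time"],2),"adv",round(np.dot(s["tcp_pos"]-p0,y)*1e3,2),"fy",round(f,1),"fz",round(s["force"][2],1),"z",round(z,4),"ky",round(ky,4))
    if z<.108 or f<-11: break
cv2.imwrite("pics/w5.png",camera("wrist")[0][100:,:])
E
```

```text
0.11350000000000002 0.224104240533939
0 False 12.18 adv 0.29 fy -6.8 fz 1.7 z 0.1135 ky 0.2244
1 False 12.48 adv 2.05 fy -5.5 fz 1.3 z 0.1135 ky 0.2262
2 False 12.78 adv 3.92 fy -4.1 fz -0.7 z 0.1125 ky 0.2281
3 False 13.08 adv 7.04 fy -1.0 fz -0.5 z 0.1055 ky 0.2314
```

The knob top is back at 0.1055, the reading it gave when home, and the side force is gone. I'll centre, open, retreat upwards and check.

```bash
python3 - <<'E'
from h import *
np.set_printoptions(precision=4,suppress=True)
y=np.array([np.sin(.222),np.cos(.222),0])
p=np.array(env.get_state()["tcp_pos"])-y*.004
env.movel(p,.05);print(env.get_state()["force"])
env.grip(.06); env.movel(p+[0,0,.06],.1); 
env.movel([.49,.09,.30],.2);s=env.get_state();print(s["time"],s["tcp_pos"],s["force"])
c=calibration("wrist");a,d=camera("wrist");cv2.imwrite("pics/w6.png",a)
vv,uu=np.mgrid[0:480,0:640]
P=atdepth(c,np.c_[uu.ravel(),vv.ravel()],d.ravel()).reshape(480,640,3)
t=(P[...,2]>.09)&(P[...,2]<.12)&(np.hypot(P[...,0]-.5345,P[...,1]-.1165)<.02);print("knob z",np.median(P[t][:,2]),P[t].mean(0),t.sum())
E
```

```text
[0.912  0.0373 0.4012]
15.1667 [0.4899 0.0902 0.2993] [-0.0835  0.4373  1.1629]
knob z 0.1052031616440974 [0.5337 0.1165 0.1042] 1076
```

View pics/w6.png

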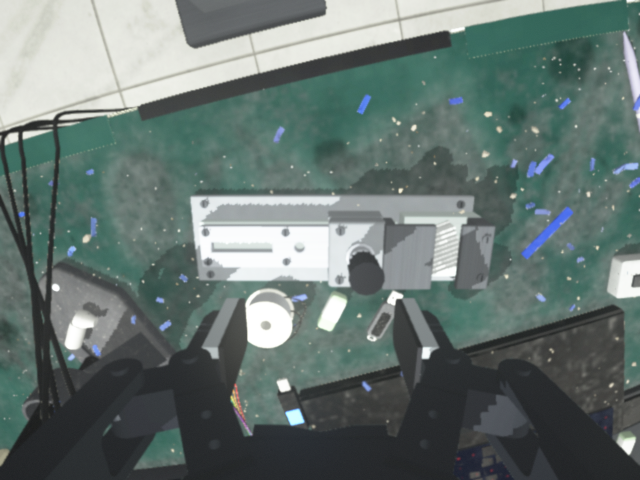

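The view shows the jaw locked past the first hole at (299,247), its lip over the heat sink at about (433,248), and the knob fully down at (365,275). The spool, eraser and USB stick haven't moved. I'm handing it in.

```bash
python3 -c "
from cell import job
print(job.job_done())"
```

```text
the job is handed in; nothing more can be done
None
```

The sliding jaw is locked with its plunger fully home in the second hole and its lip over the heat sink; the bystanders look unmoved, and the job was handed in at about 15 s of robot time.

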